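# Load the sprinkle pots into the sloped racks

## Task

Put the round yellow and green sprinkle pots away in the sloped racks, each colour in the rack of its own colour: the small pot at the front against the stop, the large pot right behind it, both standing on their bases and slid all the way down. Leave the red pot, the blue pot and the square yellow tin where they are on the table.

Things in the scene. Friction and masses are not known exactly. Their poses are not given: they have to be found in the camera images.
- yellow_small_mid (a point): small round screw-lid pot, yellow lid and body with a white paper band, 44 mm diameter, 50 mm tall; loose, stands upright on the table at the start. This point is its centre, 25 mm above its underside; z is its axis (up).
- yellow_large_mid (a point): large round screw-lid pot, yellow lid and body with a white paper band, 60 mm diameter, 66 mm tall; loose, stands upright on the table at the start. This point is its centre, 33 mm above its underside; z is its axis (up).
- green_small_mid (a point): small round screw-lid pot, green lid and body with a white paper band, 44 mm diameter, 50 mm tall; loose, stands upright on the table at the start. This point is its centre, 25 mm above its underside; z is its axis (up).
- green_large_mid (a point): large round screw-lid pot, green lid and body with a white paper band, 60 mm diameter, 66 mm tall; loose, stands upright on the table at the start. This point is its centre, 33 mm above its underside; z is its axis (up).
- yellow_rack: Fixed sloped lane, yellow lips, stop and leg. Origin on the table under mid-lane; z up, +x level to the high end, y across. Slippery steel floor, 66 mm wide, rises 20 deg to +x: 20 mm above table at the stop's inner face (x=-100 mm), 88 mm at the open high end (x=88 mm). Lips 8 mm high, 6 thick; stop 20 mm high. A pot let go upright on it slides on its base down to the stop or pot in front.
- green_rack: Fixed sloped lane, green lips, stop and leg. Origin on the table under mid-lane; z up, +x level to the high end, y across. Slippery steel floor, 66 mm wide, rises 20 deg to +x: 20 mm above table at the stop's inner face (x=-100 mm), 88 mm at the open high end (x=88 mm). Lips 8 mm high, 6 thick; stop 20 mm high. A pot let go upright on it slides on its base down to the stop or pot in front.
- red_large_mid (a point): large round screw-lid pot, red lid and body with a white paper band, 60 mm diameter, 66 mm tall; loose, stands upright on the table at the start. This point is its centre, 33 mm above its underside; z is its axis (up). Not part of the job.
- blue_small_mid (a point): small round screw-lid pot, blue lid and body with a white paper band, 44 mm diameter, 50 mm tall; loose, stands upright on the table at the start. This point is its centre, 25 mm above its underside; z is its axis (up). Not part of the job.
- square_tin_mid (a point): square yellow tin with a yellow lid, 52 x 52 mm, 52 mm tall, loose; this point is its centre, 26 mm above its underside. Not part of the job.
Not all that is in view belongs to the job. Leave any pink or purple look-alike of the part that bears yellow_small_mid alone. What is shaped like the yellow_rack but pink is not meant.

How it is judged:
By the outcome, as a careful person would: the job done as asked, in the order asked, and still so for the second after the job is handed in, with the robot touching nothing.
It also fails if it takes over 106 s, if anything falls off the work surface, if the arm or the gripper's body presses on something with over 40 N, if the wrist force passes 120 N, or if a joint passes its speed limit or range.

## Robot

A 6-joint arm with a two-finger parallel gripper is mounted at the origin on the work surface. World frame = base frame: x ahead of the robot, y to its left, z up, the work surface at z = 0. Lengths are in m, angles in rad, forces in N, time in s.
With the tool pointing down it reaches from about 0.375 to 0.975 m from the base axis. Payload 3.8 kg.
Tool frame: the origin (TCP) lies at the very end of the fingers, on their centre line; the grasp point (between the pads) lies behind it (bot.tcp_to_grasp is the y of the grasp point in the tool frame, in m); y points along the fingers, z is the direction in which the jaws open and shut, and the axes are right-handed (so a half turn about y gives the same grasp; the last joint's range is limited). The gripper opens to 85 mm and grips with 20 to 120 N. Pads are 22 mm wide; open, the fingers measure 114 mm over their backs; the gripper's body (76 mm by 85 mm) begins 54 mm behind the grasp point. The pads swing forward as they close: fully open they stand 13 mm farther back than shut.
Start: joints at [1.094, 0.264, 1.604, -0, 1.274, -0.037], TCP at [0.287, 0.611, 0.231] pointing down, gripper open.
Joint ranges: [-2.63, 2.63], [-0.94, 2.18], [0.31, 2.57], [-1.31, 4.45], [0, 2.66], [-2.55, 2.55]. Speed limits (rad/s): [2.57, 2.57, 3.14, 3.14, 3.14, 3.14].

## Interface

Orientations are given as a rotation vector (axis times angle).
In Python, from workcell import bot, optics, workorder gives the robot as it stands.
- The arm moves only by the shell command python3 -m handwheel 'ROWS' [FORCE]. ROWS is JSON, a list of rows, each a list of 7 numbers: the shift along the tool's x, y, z in m, then the turn, a rotation vector about the tool's x, y, z in rad, then the opening, from 0 (shut) to 1 (fully open). A call has 1 to 8 rows; each row shifts and turns the commanded pose from where the row before left it, along the tool's axes as they then stand; what a row does not reach is not made up. A row lasts 1/8 s, in which the tool goes at most 62.5 mm and 10.7 degrees, less where a joint would pass 70% of its speed; a pose out of reach is approached as far as the arm can. A call with a gripper value outside its range is refused whole. The fingers move at their own pace and stop on an object; FORCE is the grip in N (left out, the last holds). Time passes only in rows, so rows that do not move let the fingers close. It gives the time, the measured TCP pose, the force and the opening at its end, in the units of the state.
- bot.read_state(): the state, without advancing time (a new reading comes with each control period).
- optics.read_camera(name): name is "scene" or "top" or "wrist"; returns a dict with "image" (480x640x3 uint8, red, green, blue), "z_map" (480x640 float32, m along the optical axis (not along the pixel's ray), 0 where there is no reading), "mtx" (3x3 intrinsics, pixels), "world_from_camera" (4x4, takes a point from camera to world coordinates); the wrist camera has in their place "hand_eye" (4x4, takes a point from camera to tool coordinates, whose origin is the TCP and whose axes are the tool frame's). Camera axes: x right, y down, z forward; pixel columns grow to the right and rows downward; lengths in m; the calibration is good to about 2 mm. A picture is of the moment at which its call begins: read the wrist's pose just before it.
- workorder.finish_job(): hands the job in, once; it reports no verdict.
The state is a dict: "time": time; "q": joint angles; "joint_vel": joint speeds; "joint_torque": joint torques, N m; "tool_pos": TCP position; "tcp_rot": TCP orientation; "wrist_force": force on the tool from outside, world axes, zero at the start; "torque": the same for the moment, N m; "width": opening from 0.0 (shut) to 1.0 (fully open).
Only numpy, scipy, OpenCV 4.12 (cv2) and the standard library are available. Lean on these libraries where they do the work, as an engineer would, in place of code of your own. Each camera call takes 0.05 s, during which the arm holds its last target.

## Working session

There is one attempt and no reset: what is moved stays moved. The work goes in short steps, Python scripts to look and compute and a shell command to move; the robot and the scene stay as the last step left them, time stands still between calls to the robot, and variables do not carry over. Pictures are saved under pics/ and viewed, and the job is handed in when it is done.

```bash
ls; mkdir -p pics
python3 - <<'E'
from workcell import bot, optics, workorder
import cv2, numpy as np
print(bot.read_state()); print(bot.tcp_to_grasp)
for n in ("scene","top","wrist"):
    d=optics.read_camera(n); cv2.imwrite(f"pics/{n}0.png",d["image"][:,:,::-1]); np.savez(f"{n}0.npz",**d)
    print(n,d["mtx"].tolist(),np.round(d.get("world_from_camera",d.get("hand_eye")),4).tolist())
E
```

```text
pics
{'time': 0.0, 'q': array([ 1.09408613e+00,  2.64768716e-01,  1.60539794e+00,  2.53125312e-05,
        1.27368624e+00, -3.68774331e-02]), 'joint_vel': array([ 0.00099759, -0.00017964, -0.00013028,  0.00023528, -0.00072409,
        0.0004351 ]), 'joint_torque': array([-2.57866850e-04, -5.15147460e+01, -3.67297018e+01, -6.53867778e-05,
        1.34335557e-02, -1.14133599e-05]), 'tool_pos': array([0.28704817, 0.61010811, 0.22993861]), 'tcp_rot': array([-1.54532019,  0.34552108, -0.34457609]), 'wrist_force': array([-0.9149241 , -0.7257063 , -0.25646034]), 'torque': array([ 0.04473161, -0.02112047,  0.02474399]), 'width': 1.0001194996863596}
-0.0187
scene [[575.3773201950144, 0.0, 318.98861988087407], [0.0, 575.3773201950144, 244.3680741986054], [0.0, 0.0, 1.0]] [[-0.0305, 0.5888, -0.8077, 1.3702], [0.9995, 0.0131, -0.0282, 0.0414], [-0.0061, -0.8082, -0.5889, 0.7217], [0.0, 0.0, 0.0, 1.0]]
top [[608.2539259014831, 0.0, 313.53440651927986], [0.0, 608.2539259014831, 234.54251890893107], [0.0, 0.0, 1.0]] [[-0.0101, -0.9994, 0.0346, 0.3776], [-0.9998, 0.0107, 0.0153, -0.0091], [-0.0157, -0.0344, -0.9993, 1.2936], [0.0, 0.0, 0.0, 1.0]]
wrist [[349.2807673915943, 0.0, 318.68235581875746], [0.0, 349.2807673915943, 232.50769980399582], [0.0, 0.0, 1.0]] [[0.0014, 0.9509, 0.3094, -0.0793], [-0.0007, -0.3094, 0.9509, -0.1443], [1.0, -0.0015, 0.0003, -0.0005], [0.0, 0.0, 0.0, 1.0]]
```

View pics/scene0.png

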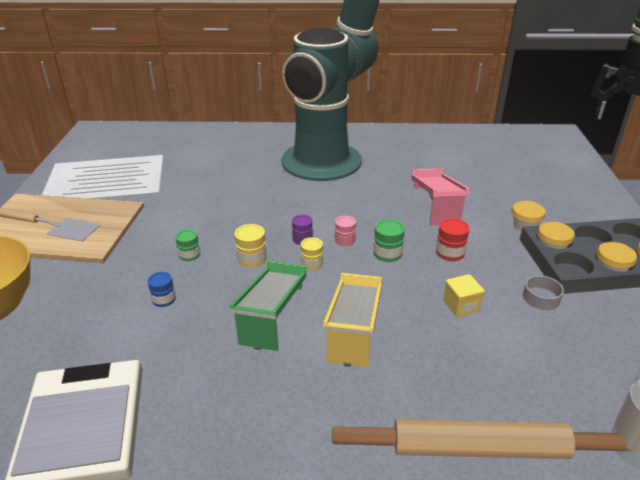

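View pics/top0.png

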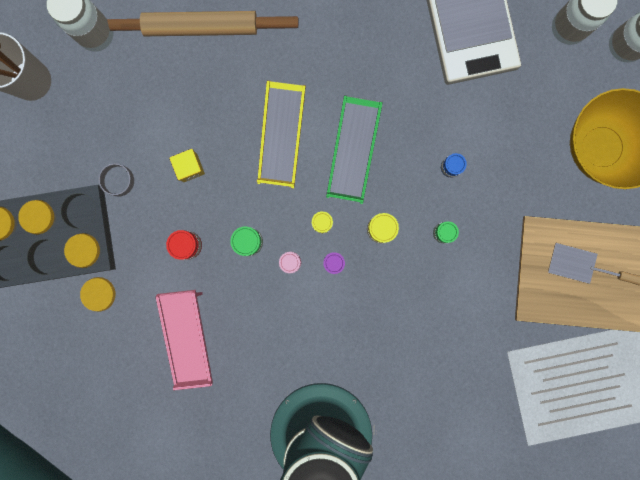

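View pics/wrist0.png

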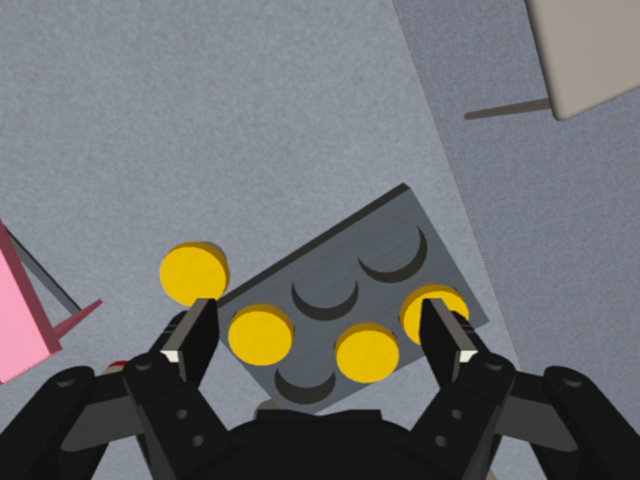

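The scene view shows the yellow rack at (355,315), the green rack at (270,305) and a pink rack at (440,195), which is a decoy. In the top view:
- **Round yellow:** small at (322,222), large at (384,228). The square yellow tin at (186,165) and the flat yellow items by the muffin tray at (97,294) don't match the description.
- **Round green:** large at (245,241), small at (447,232).
- **Not for the job:** pink (289,262), purple (334,262), red (182,245) and blue (455,165).

I'll check these in an enlarged crop and measure positions.

```bash
cat > h.py <<'E'
import numpy as np, cv2
from scipy.spatial.transform import Rotation as R
def cloud(d,T=None):
    T=d["world_from_camera"] if T is None else T
    z=d["z_map"].astype(float);K=d["mtx"]
    v,u=np.mgrid[:480,:640]
    P=np.stack([(u-K[0,2])/K[0,0]*z,(v-K[1,2])/K[1,1]*z,z],-1)
    W=P@T[:3,:3].T+T[:3,3]; W[z==0]=np.nan
    return W
def wristT(d,st):
    T=np.eye(4);T[:3,:3]=R.from_rotvec(st["tcp_rot"]).as_matrix();T[:3,3]=st["tool_pos"]
    return T@d["hand_eye"]
E
python3 - <<'E'
from h import *
t=np.load("top0.npz");s=np.load("scene0.npz")
a=cv2.resize(t["image"][195:285,220:470,::-1],None,fx=3.2,fy=3.2,interpolation=cv2.INTER_CUBIC)
b=cv2.resize(s["image"][200:300,160:420,::-1],None,fx=3.07,fy=3.07,interpolation=cv2.INTER_CUBIC)
w=max(a.shape[1],b.shape[1]);a=np.pad(a,((0,0),(0,w-a.shape[1]),(0,0)));b=np.pad(b,((0,0),(0,w-b.shape[1]),(0,0)))
cv2.imwrite("pics/crop0.png",np.vstack([a,b]))
W=cloud(t);WS=cloud(s)
print("table", np.nanmedian(W[285:330,300:450],(0,1)), np.nanmedian(WS[370:400,200:300],(0,1)))
seeds={"ys":(322,222),"yl":(384,228),"gs":(447,232),"gl":(245,241),"pink":(289,262),"purple":(334,262),"red":(182,245),"blue":(455,165),"tin":(186,165)}
seedS={"ys":(312,245),"yl":(250,234),"gs":(187,239),"gl":(389,230),"pink":(345,224),"purple":(302,223),"red":(453,229),"blue":(161,282),"tin":(463,284)}
def m(W,u,v,r=26):
    z0=np.nanmedian(W[v-2:v+3,u-2:u+3,2])
    sub=W[v-r:v+r,u-r:u+r].reshape(-1,3)
    k=np.abs(sub[:,2]-z0)<0.006
    p=sub[k]; c=np.nanmedian(W[v-2:v+3,u-2:u+3],(0,1))
    p=p[np.hypot(*(p[:,:2]-c[:2]).T)<0.045]
    (cx,cy),rad=cv2.minEnclosingCircle(p[:,:2].astype(np.float32)*1000)
    return np.round([cx,cy,z0*1000,rad],1),len(p)
for n in seeds: print(n,"top",*m(W,*seeds[n]),"scene",*m(WS,*seedS[n]))
E
```

```text
table [ 0.26741946 -0.11632901 -0.00137531] [ 7.62636346e-01 -9.25459877e-02 -2.43819230e-04]
ys top [447.1  -6.8  47.6  21.7] 344 scene [446.2  -6.   47.8  24.3] 283
yl top [ 433.1 -131.4   63.3   29.7] 676 scene [ 432.2 -130.2   63.7   32.5] 491
gs top [ 423.3 -263.4   46.3   22.2] 356 scene [ 422.3 -262.8   47.6   25. ] 272
gl top [409.  149.5  61.6  30.5] 655 scene [408.4 149.3  63.7  32.4] 480
pink top [364.6  60.6  46.4  21.8] 339 scene [365.   61.3  47.3  24.2] 252
purple top [362.2 -30.8  47.3  21.7] 351 scene [362.5 -30.3  47.6  24.2] 252
red top [403.  279.7  62.7  30.3] 675 scene [401.8 280.2  63.6  33.6] 481
blue top [ 563.1 -282.3   47.    22.3] 350 scene [ 562.2 -281.9   47.7   23.6] 359
tin top [569.2 273.6  51.2  34.4] 622 scene [567.7 273.9  52.   35.2] 599
```

View pics/crop0.png

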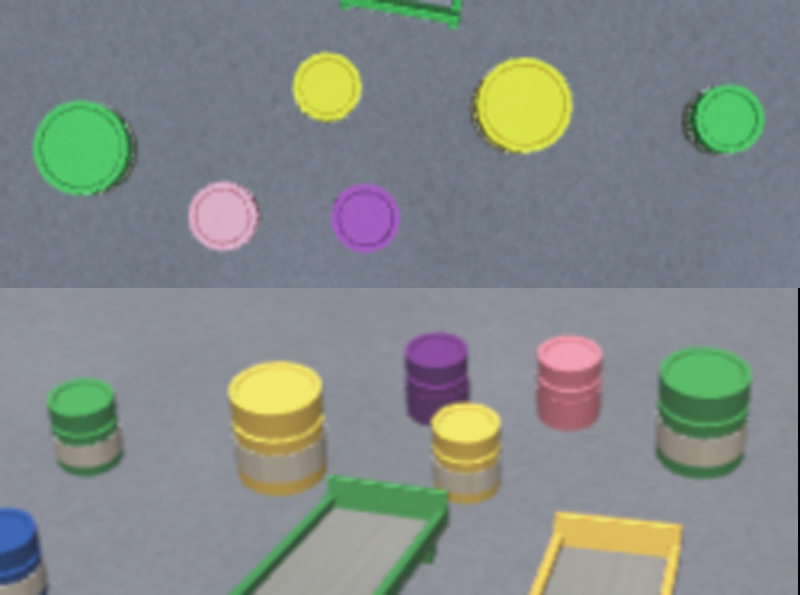

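The crop confirms it: the round yellow pots (small and large) and round green pots (small and large) have white bands, while pink and purple have none. Both views agree within about 2 mm. Next I'll measure the racks.

Run:
```python
from h import *
for nm in("top0","scene0"):
    d=np.load(nm+".npz");W=cloud(d);hsv=cv2.cvtColor(d["image"],cv2.COLOR_RGB2HSV)
    for col,lo,hi in(("yellow",20,35),("green",55,80)):
        k=(hsv[...,0]>=lo)&(hsv[...,0]<=hi)&(hsv[...,1]>110)&(hsv[...,2]>50)
        box=(W[...,0]>0.46)&(W[...,0]<0.75)&(abs(W[...,1])<0.2)
        box&=(W[...,1]>0.03) if col=="yellow" else (W[...,1]<0.03)
        k&=box
        p=W[k]
        rect=cv2.minAreaRect((p[p[:,2]>0.02][:,:2]*1000).astype(np.float32))
        c=cv2.boxPoints(rect)
        print(nm,col,k.sum(),"center",np.round(rect[0],1),"size",np.round(rect[1],1),"ang",rect[2]);print(np.round(c,1).tolist())
        # floor: gray within the rect interior
        inside=cv2.minAreaRect
        a=np.array(rect[0]);long=c[1]-c[0] if np.linalg.norm(c[1]-c[0])>np.linalg.norm(c[2]-c[1]) else c[2]-c[1]
        ux=long/np.linalg.norm(long); ux=ux*np.sign(ux[0]); uy=np.array([-ux[1],ux[0]])
        q=(W[...,:2]*1000-a); X=q@ux;Y=q@uy
        f=(abs(X)<75)&(abs(Y)<24)&(W[...,2]>0.01)
        A=np.c_[X[f],Y[f],np.ones(f.sum())];sol=np.linalg.lstsq(A,W[...,2][f]*1000,rcond=None)[0]
        print(" axis",ux,np.degrees(np.arctan2(ux[1],ux[0])),"floor slope",sol, np.degrees(np.arctan(sol[0])), f.sum())
        # lip points: long edges
        zc=p[:,2]*1000; qq=p[:,:2]*1000-a; xx=qq@ux; yy=qq@uy
        for b in range(-110,111,20):
            s=abs(xx-b)<10
            if s.sum(): print("  x%d n%d y[%.1f %.1f] zmax %.1f"%(b,s.sum(),yy[s].min(),yy[s].max(),zc[s].max()),end="")
        print()
```

```text
top0 yellow 924 center [624.6  76. ] size [ 78.7 199.8] ang 81.91797637939453
[[520.2000122070312, 51.099998474121094], [718.0, 23.0], [729.0999755859375, 100.9000015258789], [531.2999877929688, 129.0]]
 axis [ 0.9900678  -0.14059058] -8.082022 floor slope [ 3.64740697e-01 -5.94291209e-05  5.07863308e+01] 20.038970725407896 1794
  x-90 n200 y[-38.8 38.6] zmax 42.3  x-70 n58 y[-38.8 39.4] zmax 41.7  x-50 n63 y[-39.0 38.5] zmax 51.4  x-30 n62 y[-39.1 39.1] zmax 54.7  x-10 n64 y[-39.1 39.3] zmax 63.5  x10 n65 y[-39.2 38.8] zmax 72.8  x30 n64 y[-39.3 38.7] zmax 76.8  x50 n65 y[-39.4 39.4] zmax 84.3  x70 n51 y[-37.7 38.9] zmax 92.0  x90 n232 y[-32.0 38.7] zmax 98.2
top0 green 904 center [591.  -72.8] size [ 77.8 199.7] ang 79.12691497802734
[[485.6000061035156, -92.19999694824219], [681.7999877929688, -129.89999389648438], [696.4000244140625, -53.5], [500.29998779296875, -15.800000190734863]]
 axis [ 0.98204744 -0.18863414] -10.873084 floor slope [ 3.63569582e-01 -1.04003094e-02  5.06364721e+01] 19.979727013959465 1805
  x-90 n190 y[-38.8 38.7] zmax 42.3  x-70 n55 y[-38.4 38.9] zmax 39.7 
[... 1083 characters left out ...]
200.7] ang 79.25865936279297
[[485.20001220703125, -90.5], [682.4000244140625, -127.9000015258789], [696.5999755859375, -52.70000076293945], [499.5, -15.300000190734863]]
 axis [ 0.9824786  -0.18637562] -10.7413435 floor slope [3.66007277e-01 1.31522087e-03 5.15743590e+01] 20.10299346831104 887
  x-110 n1 y[-6.7 -6.7] zmax 34.8  x-90 n340 y[-37.8 38.0] zmax 40.7  x-70 n18 y[-36.7 37.8] zmax 38.1  x-50 n20 y[-37.1 38.2] zmax 45.0  x-30 n22 y[-36.0 37.6] zmax 52.5  x-10 n22 y[-36.8 38.0] zmax 60.7  x10 n25 y[-37.4 37.7] zmax 66.3  x30 n25 y[-38.2 38.0] zmax 74.8  x50 n32 y[-37.8 37.7] zmax 80.8  x70 n32 y[-37.7 38.0] zmax 89.8  x90 n1249 y[-37.3 38.2] zmax 96.1  x110 n5 y[-34.3 36.2] zmax 93.7
```

Both racks have their low stop end toward the robot: yellow yaw about −8.1°, green about −10.8°, slope 20°. With the stop leaning outward, the measured lengths give origins of about (636,74.5) and (603,−74.4) mm. I'll write the helper that works out the moves.

```bash
cat >> h.py <<'E'
from scipy.linalg import logm, expm
RACK={"y":(np.array([.6363,.0745]),-8.1),"g":(np.array([.6028,-.0744]),-10.8)}
def Rtool(yaw,tilt):  # yaw, tilt in deg; tilt: tool leaned so it points to +x (normal to lane floor at 20)
    a=np.radians(tilt)
    B=np.array([[np.cos(a),np.sin(a),0],[0,0,1],[np.sin(a),-np.cos(a),0]]) # columns below
    x=np.array([np.cos(a),0,np.sin(a)]);y=np.array([np.sin(a),0,-np.cos(a)]);z=np.array([0,1,0])
    M=np.stack([x,y,z],1)
    return R.from_euler("z",yaw,degrees=True).as_matrix()@M
def rackpose(c,s,h):  # s along floor from stop face, h normal to the floor
    o,yaw=RACK[c];a=np.radians(20)
    x=-.1+s*np.cos(a)-h*np.sin(a);z=.02+s*np.sin(a)+h*np.cos(a)
    w=np.radians(yaw)
    return np.array([o[0]+x*np.cos(w),o[1]+x*np.sin(w),z])
def plan(pos,yaw,tilt):
    from workcell import bot
    st=bot.read_state()
    C=np.eye(4);C[:3,:3]=R.from_rotvec(st["tcp_rot"]).as_matrix();C[:3,3]=st["tool_pos"]
    G=np.eye(4);G[:3,:3]=Rtool(yaw,tilt);G[:3,3]=pos
    D=np.linalg.inv(C)@G
    rv=R.from_matrix(D[:3,:3]).as_rotvec()
    n=max(1,int(np.ceil(max(np.linalg.norm(rv)/0.17,np.linalg.norm(D[:3,3])/0.058))))
    L=np.real(logm(D))
    E_=expm(L/n);r=R.from_matrix(E_[:3,:3]).as_rotvec()
    print("t",round(st["time"],2),"pos",np.round(st["tool_pos"],4),"F",np.round(st["wrist_force"],1),"w",round(st["width"],3))
    print("total shift(tool)",np.round(D[:3,3],4),"rot",np.round(rv,3),"-> n",n,"row",np.round(E_[:3,3],4),np.round(r,4))
    w=C.copy();zs=[]
    for i in range(n): w=w@E_;zs.append(np.round(w[:3,3],3).tolist())
    print(zs)
E
python3 - <<'E'
from h import *
plan([.447,-.007,.15],-8.1,0)
for c in "yg":
  for s,h in((.032,.016),(.084,.020)): print(c,s,rackpose(c,s,h))
E
```

```text
t 0.15 pos [0.2871 0.6102 0.2302] F [ 1.2 -0.  -0.2] w 1.002
total shift(tool) [ 0.4075  0.0811 -0.4903] rot [ 0.002 -0.298 -0.   ] -> n 12 row [ 0.0282  0.0067 -0.0453] [ 0.0002 -0.0249 -0.    ]
[[0.293, 0.557, 0.224], [0.301, 0.504, 0.217], [0.31, 0.452, 0.21], [0.32, 0.4, 0.204], [0.331, 0.347, 0.197], [0.344, 0.296, 0.19], [0.358, 0.244, 0.184], [0.373, 0.193, 0.177], [0.39, 0.142, 0.17], [0.408, 0.092, 0.163], [0.427, 0.042, 0.157], [0.447, -0.007, 0.15]]
y 0.032 [0.56165008 0.08512426 0.04597973]
y 0.084 [0.60867218 0.07843202 0.06752354]
g 0.032 [ 0.52873342 -0.06027104  0.04597973]
g 0.084 [ 0.57538807 -0.0691709   0.06752354]
```

```bash
python3 -m handwheel '[[0.028,0.006,-0.0455,0,-0.025,0,1],[0.028,0.006,-0.0455,0,-0.025,0,1],[0.028,0.006,-0.0455,0,-0.025,0,1],[0.028,0.006,-0.0455,0,-0.025,0,1],[0.028,0.006,-0.0455,0,-0.025,0,1],[0.028,0.006,-0.0455,0,-0.025,0,1]]' 40; python3 -c "
from h import *
plan([.447,-.007,.15],-8.1,0)"
```

```text
time: 0.9
tool_pos: [0.3428, 0.2936, 0.1949]
tcp_rot: [-1.559, 0.226, -0.226]
wrist_force: [-0.3, -0.1, -0.7]
width: 0.997
t 0.9 pos [0.3428 0.2936 0.1949] F [-0.3 -0.1 -0.7] w 0.997
total shift(tool) [ 0.1854  0.045  -0.2586] rot [ 0.    -0.147  0.   ] -> n 6 row [ 0.0282  0.0075 -0.0449] [ 0.     -0.0245  0.    ]
[[0.357, 0.242, 0.187], [0.373, 0.192, 0.18], [0.389, 0.141, 0.172], [0.407, 0.091, 0.165], [0.427, 0.042, 0.157], [0.447, -0.007, 0.15]]
```

```bash
python3 -m handwheel '[[0.0282,0.0075,-0.045,0,-0.0245,0,1],[0.0282,0.0075,-0.045,0,-0.0245,0,1],[0.0282,0.0075,-0.045,0,-0.0245,0,1],[0.0282,0.0075,-0.045,0,-0.0245,0,1],[0.0282,0.0075,-0.045,0,-0.0245,0,1],[0.0282,0.0075,-0.045,0,-0.0245,0,1],[0,0,0,0,0,0,1]]'
cat >> h.py <<'E'
def wmeas(name,uvw=None,exp=None):
    from workcell import bot,optics
    st=bot.read_state();d=optics.read_camera("wrist")
    cv2.imwrite(f"pics/{name}.png",d["image"][:,:,::-1])
    W=cloud(d,wristT(d,st))
    if exp is not None:
        x,y,z,r=exp
        k=(np.hypot(W[...,0]-x,W[...,1]-y)<r+.02)&(abs(W[...,2]-z)<.008)
        v,u=np.nonzero(k);p=W[k]
        (cx,cy),rad=cv2.minEnclosingCircle(p[:,:2].astype(np.float32)*1000)
        print("wrist lid: c",round(cx,1),round(cy,1),"r",round(rad,1),"z",np.median(p[:,2]).round(4),"px",u.mean().round(),v.mean().round(),len(p))
    return W,d
E
python3 -c "
from h import *
W,d=wmeas('w1',exp=(.447,-.007,.048,.022))
plan([.447,-.007,.014],-8.1,0)"
```

```text
time: 1.78
tool_pos: [0.4469, -0.0086, 0.1497]
tcp_rot: [-1.568, 0.117, -0.116]
wrist_force: [-0.2, -0.1, -0.1]
width: 1.001
wrist lid: c 444.6 -6.8 r 22.1 z 0.0501 px 321.0 228.0 2829
t 1.82 pos [ 0.4463 -0.007   0.1498] F [-0.1 -0.7  0.9] w 0.999
total shift(tool) [0.0009 0.1358 0.    ] rot [-0.    -0.005 -0.001] -> n 3 row [0.0003 0.0453 0.    ] [-0.0001 -0.0018 -0.0005]
[[0.446, -0.007, 0.105], [0.447, -0.007, 0.059], [0.447, -0.007, 0.014]]
```

View pics/w1.png

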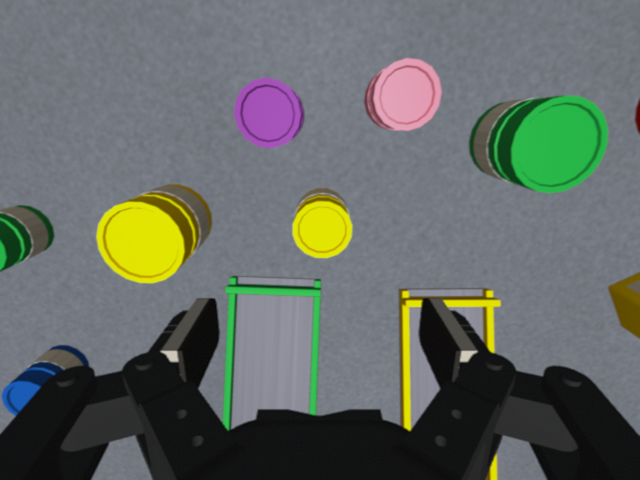

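The wrist view shows the small yellow pot at (321,228), centred between the fingers. Its lid reads z=50 mm, which matches the size given. I'll descend and grip.

```bash
python3 -m handwheel '[[0,0.045,0,0,0,0,1],[0,0.045,0,0,0,0,1],[0,0.045,0,0,0,0,1],[0,0,0,0,0,0,1],[0,0,0,0,0,0,0],[0,0,0,0,0,0,0],[0,0,0,0,0,0,0],[0,0,0,0,0,0,0]]' 40; python3 -m handwheel '[[0,0,0,0,0,0,0],[0,0,0,0,0,0,0],[0,-0.05,0,0,0,0,0],[0,-0.05,0,0,0,0,0],[0,0,0,0,0,0,0]]';  python3 -c "
from h import *
W,d=wmeas('w2')
plan(rackpose('y',.034,.065),-8.1,20)"
```

```text
time: 2.82
tool_pos: [0.4487, -0.0056, 0.0177]
tcp_rot: [-1.567, 0.109, -0.116]
wrist_force: [-1.3, 1.6, 7.5]
width: 0.506
time: 3.45
tool_pos: [0.4512, -0.006, 0.1212]
tcp_rot: [-1.568, 0.103, -0.122]
wrist_force: [0.4, -0.4, -1.0]
width: 0.502
t 3.5 pos [ 0.449  -0.0059  0.1186] F [-0.6 -0.4 -1.6] w 0.51
total shift(tool) [0.0834 0.0265 0.1061] rot [-0.    -0.002 -0.342] -> n 3 row [0.0268 0.012  0.0354] [-1.000e-04 -6.000e-04 -1.139e-01]
[[0.481, 0.025, 0.107], [0.513, 0.056, 0.098], [0.547, 0.087, 0.093]]
```

View pics/w2.png

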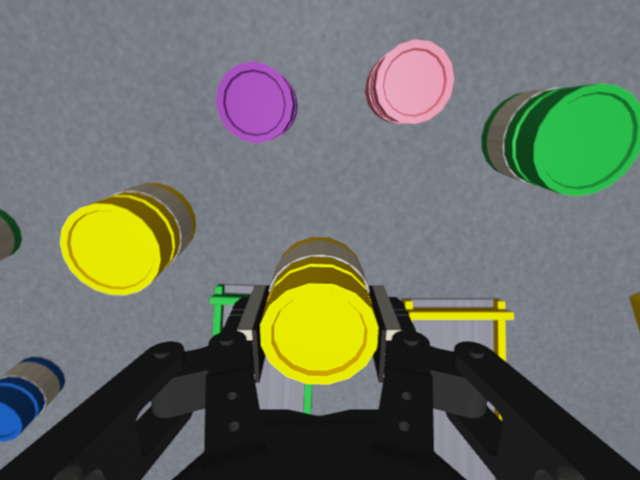

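The pot is held upright at (320,330). I'll measure where it sits in the tool frame so I know the height of its base.

```bash
cat >> h.py <<'E'
def held(d,hgt,v0=260,v1=395,u0=262,u1=378):
    C=cloud(d,d["hand_eye"])[v0:v1,u0:u1].reshape(-1,3)
    r=hgt*0.44 if hgt<.06 else .03
    k=(abs(C[:,0])<.05)&(abs(C[:,2])<r+.003)&(C[:,1]<0.03)&(C[:,1]>-.09)
    p=C[k]; top=np.percentile(p[:,1],5)
    q=p[abs(p[:,1]-top)<.006]
    A=np.c_[q[:,0],q[:,2],np.ones(len(q))];s=np.linalg.lstsq(A,q[:,1],rcond=None)[0]
    print("held: lid y",round(np.median(q[:,1]),4),"tilt deg x,z",np.round(np.degrees(s[:2]),1),"ctr x,z",np.round((q[:,0].min()+q[:,0].max())/2,4),np.round((q[:,2].min()+q[:,2].max())/2,4),"base y(h)",round(np.median(q[:,1])+hgt,4),len(q))
E
python3 -c "
from h import *
from workcell import optics
held(optics.read_camera('wrist'),.05)"
```

```text
held: lid y -0.0323 tilt deg x,z [-0.3 -0.2] ctr x,z -0.0035 -0.0005 base y(h) 0.0177 10186
```

```bash
python3 -m handwheel '[[0.027,0.012,0.0355,0,0,-0.114,0],[0.027,0.012,0.0355,0,0,-0.114,0],[0.027,0.012,0.0355,0,0,-0.114,0],[0,0,0,0,0,0,0]]' ; python3 -c "
from h import *
plan(rackpose('y',.036,.0217),-8.1,20)
W,d=wmeas('w3')
held(d,.05)
from workcell import optics
cv2.imwrite('pics/s3.png',optics.read_camera('scene')['image'][150:420,180:500,::-1])"
```

```text
time: 4.05
tool_pos: [0.5426, 0.0893, 0.0857]
tcp_rot: [-1.577, -0.157, -0.374]
wrist_force: [-1.1, 0.1, -0.3]
width: 0.502
t 4.05 pos [0.5426 0.0893 0.0857] F [-1.1  0.1 -0.3] w 0.502
total shift(tool) [ 0.0091  0.0381 -0.0015] rot [ 0.001  0.003 -0.012] -> n 1 row [ 0.0091  0.0381 -0.0015] [ 0.0007  0.0025 -0.0116]
[[0.563, 0.085, 0.053]]
held: lid y -0.0321 tilt deg x,z [-0.4 -0.2] ctr x,z -0.0031 -0.0006 base y(h) 0.0179 10178
```

View pics/s3.png

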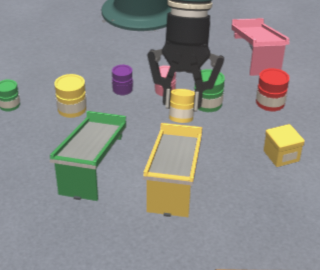

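View pics/w3.png

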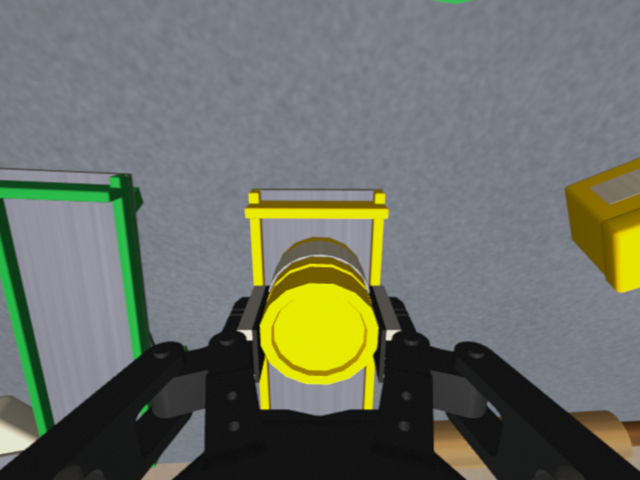

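Held and centred over the yellow lane (pot column 319, lane centre about 317). A grey strip at row 190, beyond the stop bar at row 213, needs checking, so I'll profile the lane from the wrist depth.

```bash
python3 -c "
from h import *
from workcell import optics,bot
st=bot.read_state();d=optics.read_camera('wrist')
W=cloud(d,wristT(d,st))
o,yaw=RACK['y'];a=np.radians(yaw);ux=np.array([np.cos(a),np.sin(a)]);uy=np.array([-ux[1],ux[0]])
for v in list(range(184,240,4)):
  for u in (300,257,):
    q=W[v,u];print(v,u,np.round([(q[:2]-o)@ux*1000,(q[:2]-o)@uy*1000,q[2]*1000],1),d['image'][v,u],end='  |  ')
  print()
for v in (240,260):
  row=[((W[v,u,:2]-o)@uy*1000).round(1) for u in range(240,400) if d['image'][v,u,2]<60 and d['image'][v,u,0]>150]
  print(min(row),max(row))
t=optics.read_camera('scene');cv2.imwrite('pics/s3b.png',cv2.resize(t['image'][220:370,220:400,::-1],None,fx=4,fy=4,interpolation=cv2.INTER_CUBIC))
"
```

```text
184 300 [-106.6  -12.6    2.1] [125 131 139]  |  184 257 [-106.3  -39.9    1.5] [119 125 133]  |  
188 300 [-111.6  -11.8   15.7] [91 89 91]  |  188 257 [-111.3  -37.5   15.2] [109  91  44]  |  
192 300 [-110.3  -11.8   18.1] [147 149 160]  |  192 257 [-114.2  -35.8   24.7] [212 190   0]  |  
196 300 [-108.5  -11.8   19.6] [147 148 160]  |  196 257 [-112.   -35.9   25.4] [231 235   0]  |  
200 300 [-107.4  -11.7   22.3] [116  95  34]  |  200 257 [-110.4  -35.9   27. ] [232 236   0]  |  
204 300 [-111.1  -11.1   32.4] [113  90   0]  |  204 257 [-111.7  -34.9   33.4] [111  89   0]  |  
208 300 [-112.9  -10.8   39.2] [228 223   0]  |  208 257 [-112.1  -34.2   37.9] [228 224   0]  |  
212 300 [-110.2  -10.9   39.1] [231 234   0]  |  212 257 [-110.   -34.3   38.7] [231 234   0]  |  
216 300 [-107.8  -10.9   39.4] [227 223  41]  |  216 257 [-108.2  -34.3   39.9] [229 225   0]  |  
220 300 [-93.8 -12.1  23.4] [148 149 161]  |  220 257 [-99.5 -36.5  31.5] [231 235   0]  |  
224 300 [-91.3 -12.1  24.2] [147 148 160]  |  224 257 [-96.8 -36.7  31.6] [231 234   0]  |  
228 300 [-89.5 -12.1  25.8] [147 148 160]  |  228 257 [-94.1 -37.   31.9] [231 234   0]  |  
232 300 [-86.9 -12.2  26.3] [147 149 160]  |  232 257 [-92.  -37.1  33. ] [231 234   0]  |  
236 300 [-84.7 -12.2  27.5] [147 148 159]  |  236 257 [-89.4 -37.3  33.5] [231 235   0]  |  
-38.6 38.1
-38.5 38.0
```

View pics/s3b.png

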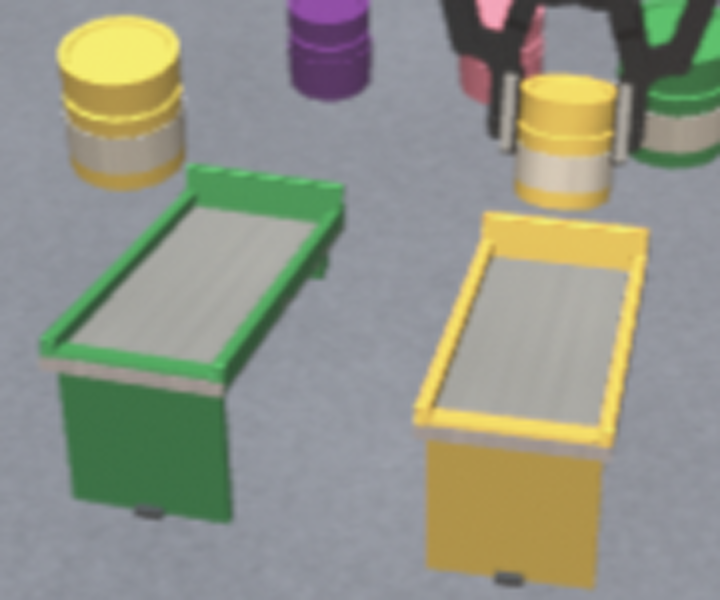

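The profile confirms the frame: stop inner top edge at x=−107.5 (predicted −106.8), floor within 1 mm, lane centred. The strip is just a ledge outside the stop. I'll lower and let go.

```bash
python3 -m handwheel '[[0.009,0.018,-0.001,0,0,-0.01,0],[0,0.012,0,0,0,0,0],[0,0.007,0,0,0,0,0],[0,0,0,0,0,0,0],[0,0,0,0,0,0,0]]' ; python3 -c "
from h import *
plan(rackpose('y',.036,.0217),-8.1,20)
W,d=wmeas('w4')
held(d,.05)"
```

```text
time: 4.88
tool_pos: [0.5657, 0.0837, 0.0573]
tcp_rot: [-1.575, -0.165, -0.388]
wrist_force: [-0.8, -0.3, -0.6]
width: 0.503
t 4.88 pos [0.5657 0.0837 0.0573] F [-0.8 -0.3 -0.6] w 0.503
total shift(tool) [-0.0038  0.0035  0.0008] rot [ 0.    -0.002  0.003] -> n 1 row [-0.0038  0.0035  0.0008] [ 0.0005 -0.0015  0.003 ]
[[0.563, 0.085, 0.053]]
held: lid y -0.0321 tilt deg x,z [-0.3 -0.2] ctr x,z -0.003 -0.0006 base y(h) 0.0179 10156
```

View pics/w4.png

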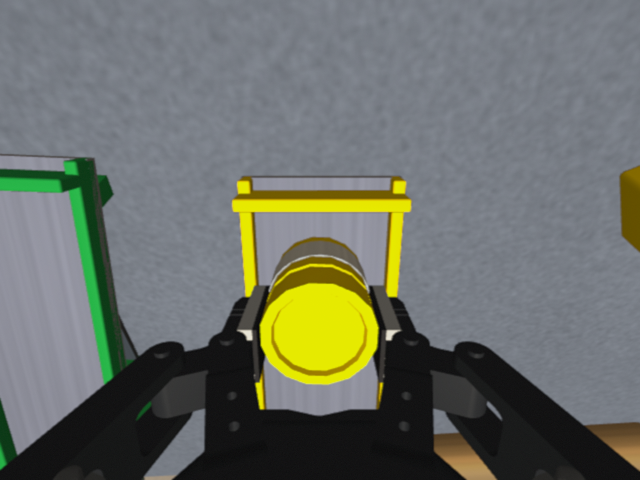

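```bash
python3 -m handwheel '[[-0.003,0.003,0,0,0,0,0],[0,0.0015,0,0,0,0,0],[0,0,0,0,0,0,0]]' ; python3 -c "
from h import *
from workcell import bot
for i in range(3): 
  st=bot.read_state();print(st['wrist_force'],st['tool_pos'])
plan(rackpose('y',.036,.0217),-8.1,20)"
```

```text
time: 5.3
tool_pos: [0.5642, 0.084, 0.0516]
tcp_rot: [-1.575, -0.165, -0.388]
wrist_force: [0.8, 0.7, -0.5]
width: 0.501
[ 0.80974621  0.73061647 -0.51003647] [0.56424092 0.08397892 0.05163921]
[ 0.80974621  0.73061647 -0.51003647] [0.56424092 0.08397892 0.05163921]
[ 0.80974621  0.73061647 -0.51003647] [0.56424092 0.08397892 0.05163921]
t 5.3 pos [0.5642 0.084  0.0516] F [ 0.8  0.7 -0.5] w 0.501
total shift(tool) [-0.0005 -0.0013  0.0008] rot [ 0.001 -0.001  0.003] -> n 1 row [-0.0005 -0.0013  0.0008] [ 0.0005 -0.0012  0.0026]
[[0.563, 0.085, 0.053]]
```

```bash
python3 -m handwheel '[[0,0,0,0,0,0,1],[0,0,0,0,0,0,1],[0,0,0,0,0,0,1],[0,0,0,0,0,0,1]]' ; python3 -c "
from h import *
plan([.433,-.131,.15],-8.1,0)
W,d=wmeas('w5')"
```

```text
time: 5.8
tool_pos: [0.5645, 0.0839, 0.0519]
tcp_rot: [-1.575, -0.165, -0.388]
wrist_force: [0.0, 0.3, -0.3]
width: 1.0
t 5.8 pos [0.5645 0.0839 0.0519] F [ 0.   0.3 -0.3] w 1.0
total shift(tool) [-0.0597 -0.1264 -0.2315] rot [ 0.    -0.001  0.352] -> n 5 row [-0.0155 -0.0235 -0.0463] [ 0.     -0.0003  0.0704]
[[0.536, 0.041, 0.069], [0.508, -0.001, 0.087], [0.481, -0.044, 0.107], [0.456, -0.088, 0.128], [0.433, -0.131, 0.15]]
```

View pics/w5.png

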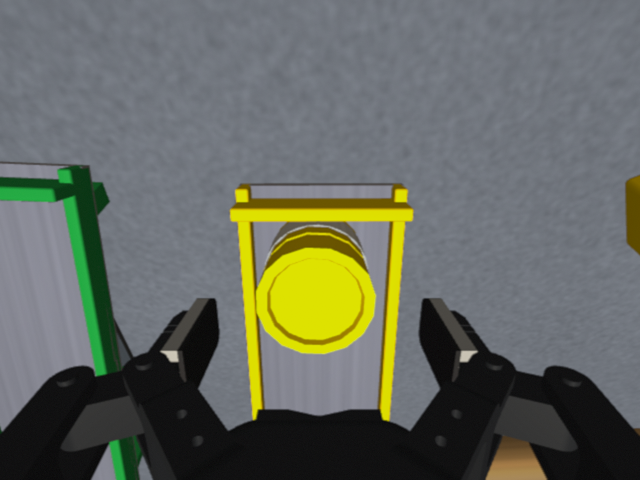

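The small yellow pot slid down and now stands against the stop at (317,300). I'll retreat upward along the tool axis, then move to the large yellow pot.

```bash
python3 -m handwheel '[[0,-0.06,0,0,0,0,1],[0,-0.06,0,0,0,0,1],[0,0,0,0,0,0,1]]' ; python3 -c "
from h import *
plan([.433,-.131,.17],-8.1,0)"
```

```text
time: 6.22
tool_pos: [0.5267, 0.0909, 0.1712]
tcp_rot: [-1.571, -0.174, -0.396]
wrist_force: [0.0, 0.6, -0.2]
width: 1.003
t 6.22 pos [0.5267 0.0909 0.1712] F [ 0.   0.6 -0.2] w 1.003
total shift(tool) [-0.0575 -0.0215 -0.2329] rot [-0.004 -0.001  0.363] -> n 5 row [-0.0121 -0.0025 -0.0466] [-0.0007 -0.0003  0.0726]
[[0.508, 0.046, 0.169], [0.489, 0.002, 0.168], [0.47, -0.042, 0.168], [0.452, -0.087, 0.168], [0.433, -0.131, 0.17]]
```

```bash
python3 -m handwheel '[[-0.012,-0.0025,-0.0466,0,0,0.072,1],[-0.012,-0.0025,-0.0466,0,0,0.072,1],[-0.012,-0.0025,-0.0466,0,0,0.072,1],[-0.012,-0.0025,-0.0466,0,0,0.072,1],[-0.012,-0.0025,-0.0466,0,0,0.072,1],[0,0,0,0,0,0,1]]' ; python3 -c "
from h import *
W,d=wmeas('w6',exp=(.433,-.131,.065,.03))
plan([.433,-.131,.017],-8.1,0)"
```

```text
time: 6.98
tool_pos: [0.4295, -0.1348, 0.1635]
tcp_rot: [-1.567, 0.123, -0.108]
wrist_force: [-1.0, 0.4, 0.3]
width: 0.997
wrist lid: c 431.0 -131.4 r 30.1 z 0.066 px 324.0 234.0 5176
t 7.03 pos [ 0.4296 -0.1332  0.1633] F [0.2 0.  0.4] w 1.002
total shift(tool) [0.0044 0.1463 0.0026] rot [-0.    -0.005 -0.009] -> n 3 row [0.0013 0.0488 0.0009] [-0.0002 -0.0017 -0.0031]
[[0.431, -0.132, 0.115], [0.432, -0.132, 0.066], [0.433, -0.131, 0.017]]
```

The large yellow pot reads r=30 mm and lid z=66 mm at (324,234), as described.

```bash
python3 -m handwheel '[[0.001,0.048,0.001,0,-0.002,-0.003,1],[0.001,0.048,0.001,0,-0.002,-0.003,1],[0.001,0.048,0,0,0,-0.003,1],[0,0.001,0,0,0,0,1],[0,0,0,0,0,0,0],[0,0,0,0,0,0,0],[0,0,0,0,0,0,0],[0,0,0,0,0,0,0]]' 40; python3 -m handwheel '[[0,0,0,0,0,0,0],[0,-0.05,0,0,0,0,0],[0,-0.05,0,0,0,0,0],[0,-0.05,0,0,0,0,0],[0,0,0,0,0,0,0]]';  python3 -c "
from h import *
W,d=wmeas('w7')
held(d,.066,260,420,230,410)
plan(rackpose('y',.086,.10),-8.1,20)"
```

```text
time: 8.02
tool_pos: [0.4347, -0.131, 0.0215]
tcp_rot: [-1.569, 0.105, -0.113]
wrist_force: [0.6, 0.6, 7.7]
width: 0.689
time: 8.65
tool_pos: [0.4361, -0.1319, 0.175]
tcp_rot: [-1.571, 0.1, -0.119]
wrist_force: [0.5, 0.2, -1.3]
width: 0.695
held: lid y -0.0765 tilt deg x,z [14.5  0.1] ctr x,z -0.0133 -0.0003 base y(h) -0.0105 1934
t 8.7 pos [ 0.4341 -0.1312  0.1722] F [ 0.1  0.2 -2.6] w 0.695
total shift(tool) [0.1181 0.0293 0.2319] rot [ 0.001  0.003 -0.342] -> n 5 row [0.0227 0.0091 0.0464] [ 0.0002  0.0005 -0.0684]
[[0.463, -0.088, 0.163], [0.493, -0.046, 0.156], [0.523, -0.003, 0.15], [0.553, 0.04, 0.146], [0.583, 0.082, 0.143]]
```

View pics/w7.png

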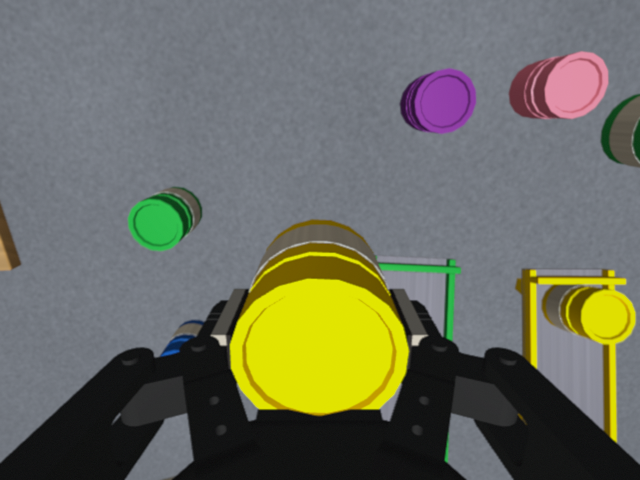

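The pot is held cleanly at (320,345), but my lid crop caught part of the gripper body. I'll narrow it.

```bash
python3 -c "
from h import *
from workcell import optics
d=optics.read_camera('wrist')
C=cloud(d,d['hand_eye'])
p=C[300:400,260:380].reshape(-1,3);print(np.percentile(p[:,1],[2,20,50,80,98]).round(4))
c=C[285:405,318];print(c[[0,30,60,90,115]].round(4))
m=(abs(C[...,1]-np.median(p[:,1]))<.004)&(abs(C[...,2])<.032);m[:260]=0;m[408:]=0;q=C[m];print(q[:,0].min(),q[:,0].max(),q[:,2].min(),q[:,2].max())
"
```

```text
[nan nan nan nan nan]
[[-0.0303 -0.0462 -0.0007]
 [-0.0187 -0.0445 -0.0008]
 [-0.0065 -0.0435 -0.0008]
 [ 0.0052 -0.0443 -0.0008]
 [ 0.0161 -0.0442 -0.0008]]Traceback (most recent call last):
  File "<string>", line 8, in <module>
    m=(abs(C[...,1]-np.median(p[:,1]))<.004)&(abs(C[...,2])<.032);m[:260]=0;m[408:]=0;q=C[m];print(q[:,0].min(),q[:,0].max(),q[:,2].min(),q[:,2].max())
                                                                                                   ~~~~~~~~~~^^
    return umr_minimum(a, axis, None, out, keepdims, initial, where)
ValueError: zero-size array to reduction operation minimum which has no identity
```

Base is 21.8 mm beyond the TCP, pot centred and level. Now to a hover over the lane.

```bash
python3 -m handwheel '[[0.0227,0.009,0.0465,0,0,-0.068,0],[0.0227,0.009,0.0465,0,0,-0.068,0],[0.0227,0.009,0.0465,0,0,-0.068,0],[0.0227,0.009,0.0465,0,0,-0.068,0],[0.0227,0.009,0.0465,0,0,-0.068,0],[0,0,0,0,0,0,0]]' ; python3 -c "
from h import *
W,d=wmeas('w8')
plan(rackpose('y',.087,.0245),-8.1,20)"
```

```text
time: 9.5
tool_pos: [0.5797, 0.0862, 0.1369]
tcp_rot: [-1.576, -0.16, -0.369]
wrist_force: [-0.6, -0.8, -2.0]
width: 0.693
t 9.55 pos [0.5792 0.0847 0.1371] F [-0.7  0.2 -1.1] w 0.689
total shift(tool) [ 0.0085  0.071  -0.0021] rot [-0.     0.006 -0.014] -> n 2 row [ 0.0041  0.0355 -0.001 ] [-0.0001  0.003  -0.0069]
[[0.594, 0.082, 0.105], [0.61, 0.078, 0.073]]
```

View pics/w8.png

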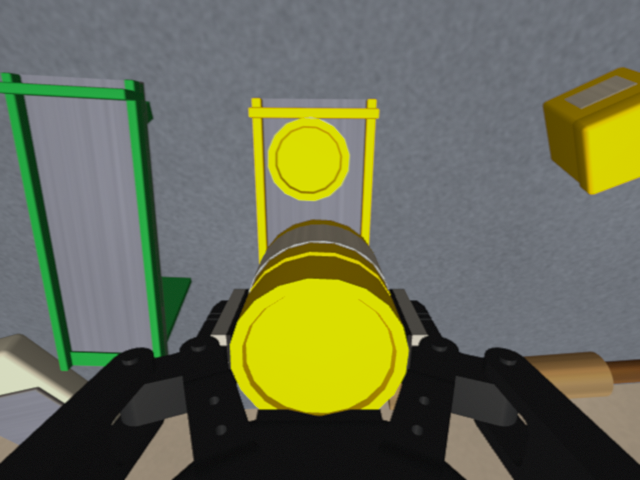

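The small pot is seated by the stop at (309,160), and the large pot hangs over the lane. I'll lower most of the way, then measure the lip-to-pot offset in the tool frame, since lateral play is only 3 mm per side.

```bash
cat >> h.py <<'E'
def lane(d,c,rows):
    C=cloud(d,d["hand_eye"]);hsv=cv2.cvtColor(d["image"],cv2.COLOR_RGB2HSV)
    lo,hi=(20,35) if c=="y" else (55,80)
    for v in rows:
        k=(hsv[v,:,0]>=lo)&(hsv[v,:,0]<=hi)&(hsv[v,:,1]>110)&(abs(C[v,:,2])<.06)&(C[v,:,1]>-.01)
        z=C[v,k,2]; l=z[z<-.02]; r=z[z>.02]
        if len(l) and len(r): print(v,"lips z",l.min().round(4),l.max().round(4),r.min().round(4),r.max().round(4),"mid",((l.min()+r.max())/2*1000).round(1),"x,y",C[v,k][0,:2].round(3))
E
python3 -m handwheel '[[0.004,0.028,-0.001,0,0.003,-0.007,0],[0.004,0.028,-0.001,0,0.003,-0.007,0],[0,0,0,0,0,0,0],[0,0,0,0,0,0,0]]' ; python3 -c "
from h import *
W,d=wmeas('w9')
lane(d,'y',[150,180,205,220,235,250,260])
plan(rackpose('y',.087,.0245),-8.1,20)"
```

```text
time: 10.05
tool_pos: [0.6066, 0.0769, 0.09]
tcp_rot: [-1.574, -0.164, -0.392]
wrist_force: [0.2, 0.5, -1.1]
width: 0.693
150 lips z -0.0373 -0.0218 0.0202 0.0401 mid 1.4 x,y [-0.064  0.032]
180 lips z -0.0373 -0.0315 0.0343 0.0402 mid 1.5 x,y [-0.049  0.032]
205 lips z -0.0373 -0.0315 0.0344 0.0401 mid 1.4 x,y [-0.036  0.033]
220 lips z -0.0372 -0.0316 0.0342 0.04 mid 1.4 x,y [-0.028  0.033]
235 lips z -0.0372 -0.0203 0.0341 0.04 mid 1.4 x,y [-0.02   0.033]
250 lips z -0.037 -0.0315 0.0342 0.0399 mid 1.4 x,y [-0.012  0.032]
260 lips z -0.0367 -0.0267 0.0346 0.0567 mid 10.0 x,y [-0.006  0.031]
t 10.1 pos [0.6072 0.0772 0.0909] F [ 0.1  0.6 -1.3] w 0.696
total shift(tool) [-0.0039  0.0178  0.0014] rot [-0.001 -0.004  0.006] -> n 1 row [-0.0039  0.0178  0.0014] [-0.0006 -0.0045  0.006 ]
[[0.61, 0.078, 0.073]]
```

View pics/w9.png

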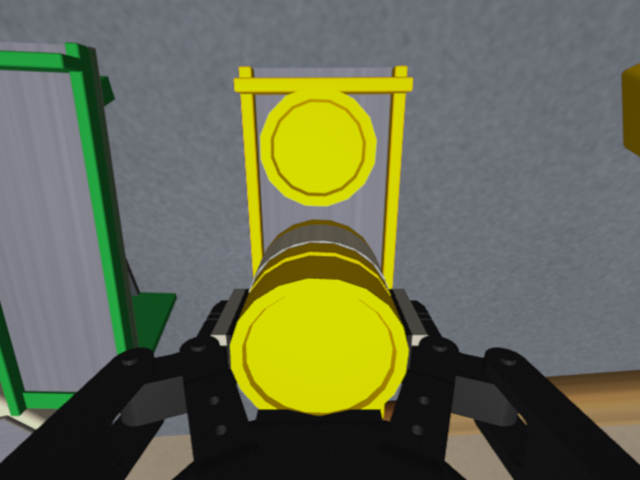

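```bash
python3 -m handwheel '[[-0.003,0.006,0.002,0,0,0.004,0],[0,0.007,0,0,0,0,0],[0,0.003,0,0,0,0,0],[0,0,0,0,0,0,0],[0,0,0,0,0,0,0]]' ; python3 -c "
from h import *
W,d=wmeas('w10')
lane(d,'y',[205,220,235,250])
plan(rackpose('y',.087,.0245),-8.1,20)"
```

```text
time: 10.72
tool_pos: [0.6104, 0.0795, 0.0743]
tcp_rot: [-1.574, -0.163, -0.389]
wrist_force: [-0.5, 0.9, -1.6]
width: 0.694
205 lips z -0.0403 -0.0346 0.0312 0.0366 mid -1.8 x,y [-0.04   0.016]
220 lips z -0.0404 -0.0347 0.0312 0.0367 mid -1.9 x,y [-0.033  0.016]
235 lips z -0.0402 -0.0203 0.0311 0.037 mid -1.6 x,y [-0.025  0.017]
250 lips z -0.0399 -0.0346 0.0312 0.0369 mid -1.5 x,y [-0.018  0.015]
t 10.78 pos [0.6104 0.0795 0.0744] F [-0.5  0.  -1.1] w 0.693
total shift(tool) [-0.0009  0.0014 -0.0013] rot [-0.001 -0.004  0.002] -> n 1 row [-0.0009  0.0014 -0.0013] [-0.001  -0.0035  0.0022]
[[0.61, 0.078, 0.073]]
```

View pics/w10.png

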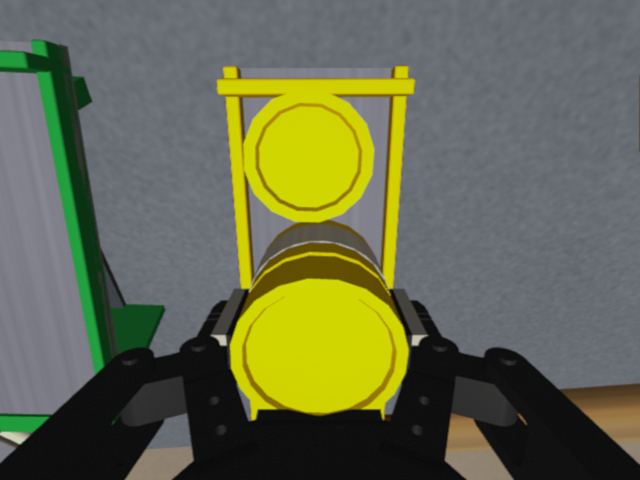

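Mid-lane is 1.2 mm to the side and the base gap is about 2 mm. I'll trim sideways and let go.

```bash
python3 -m handwheel '[[0,0,-0.001,0,0,0,0],[0,0,0,0,0,0,0],[0,0,0,0,0,0,1],[0,0,0,0,0,0,1],[0,0,0,0,0,0,1],[0,0,0,0,0,0,1]]' ; python3 -c "
from h import *
W,d=wmeas('w11')"
```

```text
time: 11.52
tool_pos: [0.6102, 0.0785, 0.0744]
tcp_rot: [-1.573, -0.163, -0.389]
wrist_force: [-0.3, 0.4, -0.1]
width: 0.996
```

View pics/w11.png

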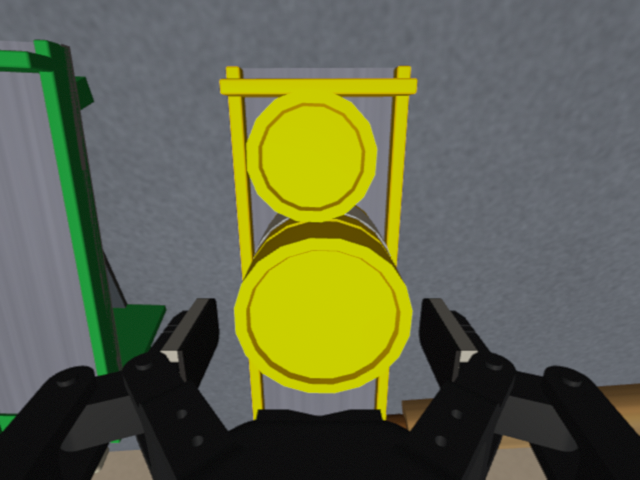

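The large yellow pot slid down behind the small one (lids at (311,157) and (322,315)). I'll retreat and go to the small green pot.

```bash
python3 -m handwheel '[[0,-0.05,0,0,0,0,1],[0,-0.05,0,0,0,0,1],[0,-0.02,0,0,0,0,1],[0,0,0,0,0,0,1]]' ; python3 -c "
from h import *
plan([.424,-.263,.16],-10.8,0)"
```

```text
time: 12.08
tool_pos: [0.5706, 0.0846, 0.1897]
tcp_rot: [-1.572, -0.167, -0.392]
wrist_force: [0.2, 0.6, 0.2]
width: 1.001
t 12.07 pos [0.5706 0.0846 0.1897] F [0.2 0.6 0.2] w 1.001
total shift(tool) [-0.0991 -0.0065 -0.3651] rot [-0.011  0.043  0.356] -> n 7 row [-0.0132  0.0014 -0.0524] [-0.0016  0.0062  0.0508]
[[0.551, 0.034, 0.184], [0.531, -0.016, 0.178], [0.511, -0.065, 0.173], [0.49, -0.115, 0.169], [0.468, -0.165, 0.165], [0.446, -0.214, 0.162], [0.424, -0.263, 0.16]]
```

```bash
python3 -m handwheel '[[-0.013,0.0014,-0.0524,-0.0016,0.006,0.051,1],[-0.013,0.0014,-0.0524,-0.0016,0.006,0.051,1],[-0.013,0.0014,-0.0524,-0.0016,0.006,0.051,1],[-0.013,0.0014,-0.0524,-0.0016,0.006,0.051,1],[-0.013,0.0014,-0.0524,-0.0016,0.006,0.051,1],[-0.013,0.0014,-0.0524,-0.0016,0.006,0.051,1],[-0.013,0.0014,-0.0524,-0.0016,0.006,0.051,1],[0,0,0,0,0,0,1]]' ; python3 -c "
from h import *
W,d=wmeas('w12',exp=(.423,-.263,.05,.022))
plan([.423,-.263,.015],-10.8,0)"
```

```text
time: 13.08
tool_pos: [0.4227, -0.2663, 0.157]
tcp_rot: [-1.566, 0.158, -0.144]
wrist_force: [0.8, 0.6, -0.5]
width: 1.002
wrist lid: c 421.4 -263.7 r 22.1 z 0.0501 px 323.0 227.0 2652
t 13.12 pos [ 0.4231 -0.2645  0.157 ] F [-0.5  0.4  0.1] w 0.999
total shift(tool) [0.0009 0.142  0.0015] rot [ 0.    -0.003 -0.009] -> n 3 row [0.0002 0.0473 0.0005] [ 0.0001 -0.0009 -0.0029]
[[0.423, -0.264, 0.11], [0.423, -0.263, 0.062], [0.423, -0.263, 0.015]]
```

View pics/w12.png

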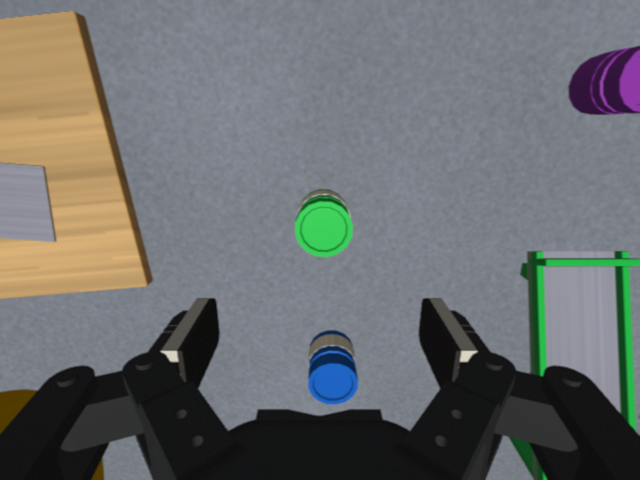

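The small green pot is at (323,227) with lid z=50 mm. Blue at (332,380) is 140 mm away, so it's clear.

```bash
python3 -m handwheel '[[0,0.047,0,0,0,-0.003,1],[0,0.047,0,0,0,-0.003,1],[0,0.047,0,0,0,-0.003,1],[0,0,0,0,0,0,1],[0,0,0,0,0,0,0],[0,0,0,0,0,0,0],[0,0,0,0,0,0,0],[0,0,0,0,0,0,0]]' 40; python3 -m handwheel '[[0,0,0,0,0,0,0],[0,0,0,0,0,0,0],[0,-0.05,0,0,0,0,0],[0,-0.05,0,0,0,0,0],[0,-0.04,0,0,0,0,0],[0,0,0,0,0,0,0]]';  python3 -c "
from h import *
W,d=wmeas('w13');held(d,.05)
plan(rackpose('g',.036,.08),-10.8,20)"
```

```text
time: 14.12
tool_pos: [0.4257, -0.2649, 0.0205]
tcp_rot: [-1.57, 0.142, -0.153]
wrist_force: [0.2, 0.5, 6.5]
width: 0.501
time: 14.88
tool_pos: [0.4262, -0.2655, 0.1634]
tcp_rot: [-1.573, 0.138, -0.157]
wrist_force: [0.6, -0.5, -1.3]
width: 0.499
held: lid y -0.0295 tilt deg x,z [-0.3 -0.5] ctr x,z -0.0036 -0.0003 base y(h) 0.0205 9966
t 14.93 pos [ 0.4247 -0.2644  0.1607] F [-0.3  0.8 -0.1] w 0.499
total shift(tool) [0.0456 0.0527 0.2202] rot [ 0.004  0.002 -0.341] -> n 4 row [0.0096 0.0147 0.055 ] [ 0.001   0.0004 -0.0852]
[[0.445, -0.212, 0.146], [0.466, -0.16, 0.132], [0.488, -0.108, 0.119], [0.511, -0.057, 0.107]]
```

View pics/w13.png

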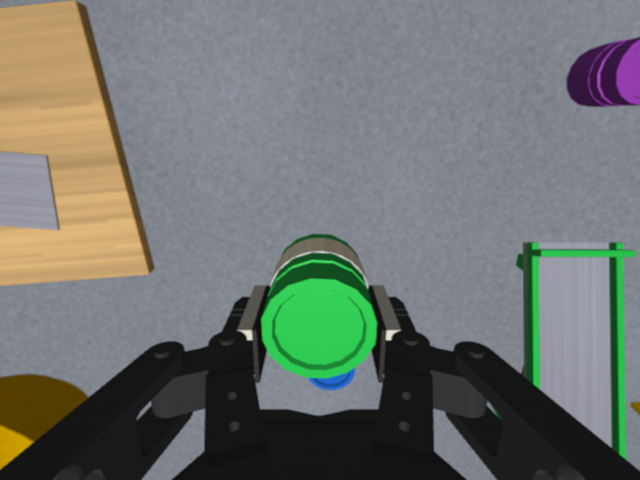

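Held, base 20.5 mm beyond the TCP. On to the green rack hover.

```bash
python3 -m handwheel '[[0.0096,0.013,0.055,0.001,0,-0.085,0],[0.0096,0.013,0.055,0.001,0,-0.085,0],[0.0096,0.013,0.055,0.001,0,-0.085,0],[0.0096,0.013,0.055,0.001,0,-0.085,0],[0,0,0,0,0,0,0],[0,0,0,0,0,0,0]]' ; python3 -c "
from h import *
W,d=wmeas('w14')
lane(d,'g',[205,220,235,250])
plan(rackpose('g',.036,.0235),-10.8,20)"
```

```text
time: 15.68
tool_pos: [0.5071, -0.0553, 0.1104]
tcp_rot: [-1.579, -0.123, -0.412]
wrist_force: [0.1, -0.3, -0.4]
width: 0.503
205 lips z -0.0399 -0.0348 0.0313 0.0364 mid -1.8 x,y [-0.026  0.074]
220 lips z -0.0479 -0.0349 0.0313 0.0365 mid -5.7 x,y [-0.005  0.114]
235 lips z -0.0407 -0.035 0.0311 0.0363 mid -2.2 x,y [-0.006  0.075]
250 lips z -0.0407 -0.0349 0.0313 0.0364 mid -2.1 x,y [0.005 0.075]
t 15.72 pos [ 0.5078 -0.0561  0.1111] F [ 0.5  0.5 -0.4] w 0.502
total shift(tool) [ 0.0023  0.061  -0.0003] rot [-0.002  0.001 -0.007] -> n 2 row [ 0.0011  0.0305 -0.0001] [-0.0011  0.0003 -0.0037]
[[0.519, -0.058, 0.083], [0.53, -0.06, 0.054]]
```

View pics/w14.png

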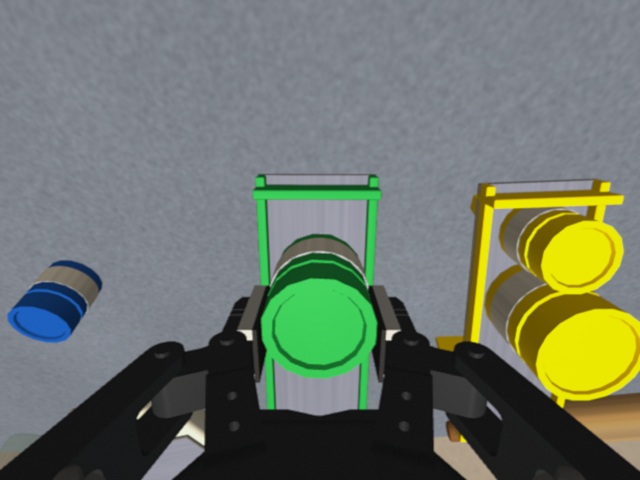

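```bash
python3 -m handwheel '[[0.001,0.026,-0.001,0,0,-0.004,0],[0.001,0.026,0,0,0,-0.003,0],[0,0,0,0,0,0,0],[0,0,0,0,0,0,0]]' ; python3 -c "
from h import *
W,d=wmeas('w15')
lane(d,'g',[205,220,235,250])
plan(rackpose('g',.036,.0235),-10.8,20)"
```

```text
time: 16.23
tool_pos: [0.5274, -0.0613, 0.064]
tcp_rot: [-1.579, -0.128, -0.423]
wrist_force: [-0.2, -0.9, -0.3]
width: 0.502
205 lips z -0.038 -0.0201 0.0202 0.039 mid 0.5 x,y [-0.041  0.012]
220 lips z -0.0377 -0.0323 0.0334 0.0391 mid 0.7 x,y [-0.031  0.023]
235 lips z -0.0378 -0.0327 0.0335 0.0391 mid 0.7 x,y [-0.023  0.023]
250 lips z -0.0378 -0.0325 0.0335 0.0391 mid 0.7 x,y [-0.015  0.023]
t 16.27 pos [ 0.5277 -0.0611  0.0644] F [ 0.4 -0.2 -0.4] w 0.5
total shift(tool) [-0.0016  0.0101  0.001 ] rot [-0.002 -0.001  0.002] -> n 1 row [-0.0016  0.0101  0.001 ] [-0.0021 -0.0006  0.0023]
[[0.53, -0.06, 0.054]]
```

View pics/w15.png

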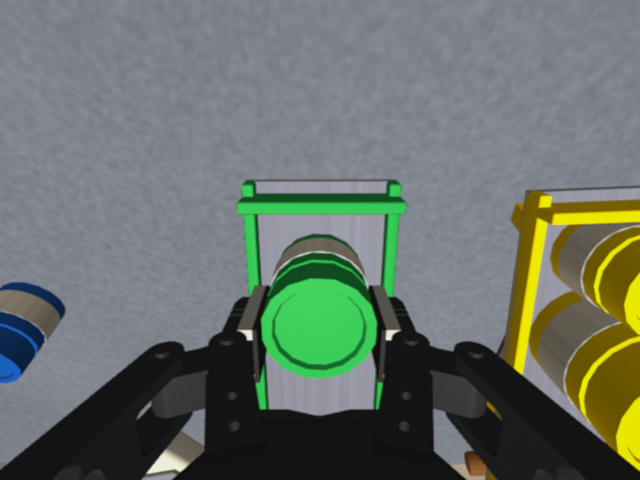

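```bash
python3 -m handwheel '[[-0.001,0.006,0.001,0,0,0.002,0],[0,0.0025,0,0,0,0,0],[0,0,0,0,0,0,0],[0,0,0,0,0,0,1],[0,0,0,0,0,0,1],[0,0,0,0,0,0,1],[0,0,0,0,0,0,1]]' ; python3 -c "
from h import *
W,d=wmeas('w16')"
```

```text
time: 17.15
tool_pos: [0.5293, -0.0594, 0.0551]
tcp_rot: [-1.579, -0.128, -0.42]
wrist_force: [0.7, -0.4, 0.0]
width: 0.996
```

View pics/w16.png

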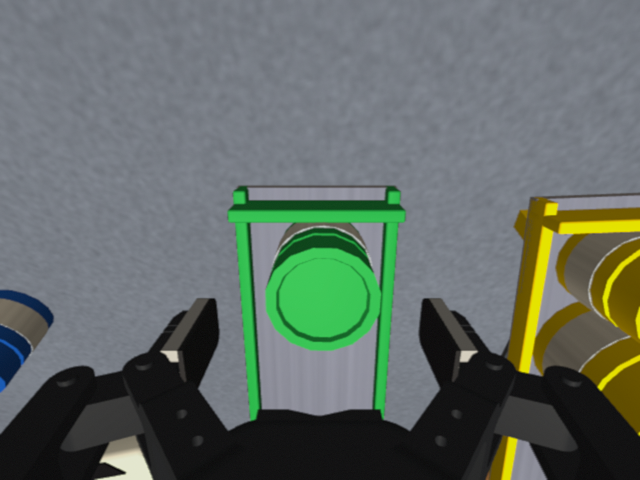

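The small green pot sits at the stop at (322,298). I'll retreat and go to the large green pot.

```bash
python3 -m handwheel '[[0,-0.06,0,0,0,0,1],[0,-0.06,0,0,0,0,1],[0,-0.02,0,0,0,0,1],[0,0,0,0,0,0,1]]' ; python3 -c "
from h import *
plan([.410,.149,.18],-10.8,0)"
```

```text
time: 17.7
tool_pos: [0.4836, -0.051, 0.1892]
tcp_rot: [-1.579, -0.132, -0.424]
wrist_force: [-0.2, 0.5, 0.2]
width: 1.002
t 17.7 pos [ 0.4836 -0.051   0.1892] F [-0.2  0.5  0.2] w 1.002
total shift(tool) [-0.106  -0.0288  0.1829] rot [-0.003  0.001  0.353] -> n 4 row [-0.0274 -0.0037  0.0457] [-0.0007  0.0003  0.0883]
[[0.466, -0.001, 0.183], [0.447, 0.049, 0.18], [0.429, 0.099, 0.179], [0.41, 0.149, 0.18]]
```

```bash
python3 -m handwheel '[[-0.0274,-0.0035,0.0457,-0.001,0,0.088,1],[-0.0274,-0.0035,0.0457,-0.001,0,0.088,1],[-0.0274,-0.0035,0.0457,-0.001,0,0.088,1],[-0.0274,-0.0035,0.0457,-0.001,0,0.088,1],[0,0,0,0,0,0,1],[0,0,0,0,0,0,1]]' ; python3 -c "
from h import *
W,d=wmeas('w17',exp=(.409,.149,.066,.03))
plan([.409,.149,.017],-10.8,0)"
```

```text
time: 18.45
tool_pos: [0.408, 0.1487, 0.1752]
tcp_rot: [-1.569, 0.152, -0.142]
wrist_force: [-0.7, -0.5, -0.3]
width: 1.001
wrist lid: c 406.7 149.5 r 30.2 z 0.0659 px 320.0 226.0 4779
t 18.5 pos [0.4081 0.1483 0.1755] F [-0.5 -0.5 -0.1] w 1.001
total shift(tool) [0.0016 0.1585 0.0014] rot [ 0.003  0.001 -0.006] -> n 3 row [0.0004 0.0528 0.0004] [ 0.0011  0.0003 -0.0018]
[[0.408, 0.148, 0.123], [0.409, 0.149, 0.07], [0.409, 0.149, 0.017]]
```

View pics/w17.png

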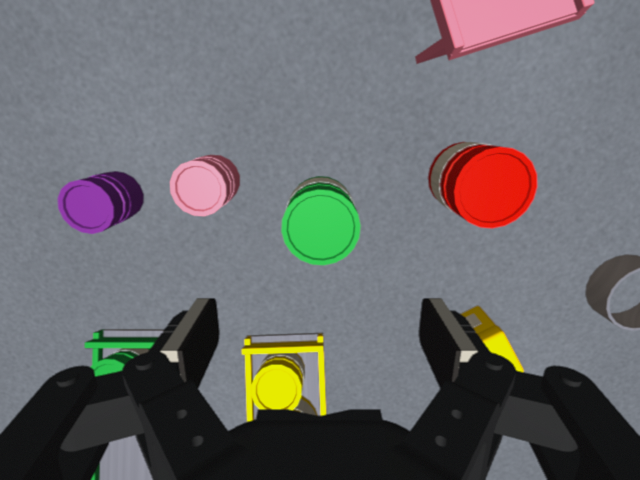

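The large green pot is at (320,226), r=30 mm, lid z=66 mm. The fingers clear the pink pot by about 17 mm and the red one by more.

```bash
python3 -m handwheel '[[0,0.052,0,0.001,0,-0.002,1],[0,0.052,0,0.001,0,-0.002,1],[0,0.052,0,0.001,0,-0.002,1],[0,0,0,0,0,0,1],[0,0,0,0,0,0,0],[0,0,0,0,0,0,0],[0,0,0,0,0,0,0],[0,0,0,0,0,0,0]]' 40; python3 -m handwheel '[[0,0,0,0,0,0,0],[0,-0.05,0,0,0,0,0],[0,-0.05,0,0,0,0,0],[0,-0.05,0,0,0,0,0],[0,0,0,0,0,0,0],[0,0,0,0,0,0,0]]';  python3 -c "
from h import *
W,d=wmeas('w18');C=cloud(d,d['hand_eye'])
print(C[[275,285,300,330,360,390,400],318].round(4))
plan(rackpose('g',.087,.09),-10.8,20)"
```

```text
time: 19.5
tool_pos: [0.411, 0.1496, 0.0236]
tcp_rot: [-1.563, 0.141, -0.153]
wrist_force: [-0.1, -1.3, 7.5]
width: 0.695
time: 20.25
tool_pos: [0.4075, 0.1489, 0.1708]
tcp_rot: [-1.565, 0.145, -0.149]
wrist_force: [0.5, -0.5, -3.6]
width: 0.691
[[-0.0328 -0.0443 -0.0007]
 [-0.0298 -0.0452 -0.0007]
 [-0.0231 -0.0426 -0.0007]
 [-0.0118 -0.0426 -0.0008]
 [ 0.0008 -0.0419 -0.0008]
 [    nan     nan     nan]
 [ 0.0192 -0.0409 -0.0008]]
t 20.3 pos [0.4067 0.1486 0.1696] F [-1.8  0.  -1.8] w 0.695
total shift(tool) [ 0.1852  0.0352 -0.1826] rot [-0.     0.001 -0.349] -> n 5 row [ 0.0359  0.0122 -0.0365] [-0.0001  0.0002 -0.0699]
[[0.435, 0.106, 0.157], [0.464, 0.063, 0.148], [0.494, 0.021, 0.141], [0.524, -0.022, 0.136], [0.555, -0.065, 0.134]]
```

View pics/w18.png

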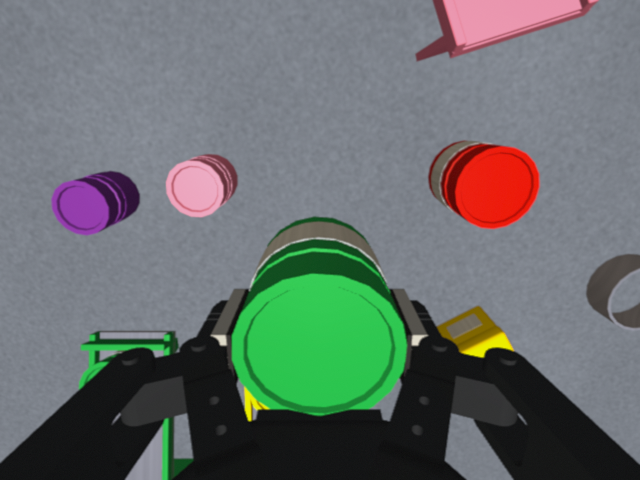

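Held, with about 3° of lean and the base 24 mm beyond the TCP. On to the green lane.

```bash
python3 -m handwheel '[[0.036,0.012,-0.0365,0,0,-0.07,0],[0.036,0.012,-0.0365,0,0,-0.07,0],[0.036,0.012,-0.0365,0,0,-0.07,0],[0.036,0.012,-0.0365,0,0,-0.07,0],[0.036,0.012,-0.0365,0,0,-0.07,0],[0,0,0,0,0,0,0],[0,0,0,0,0,0,0]]' ; python3 -c "
from h import *
W,d=wmeas('w19')
lane(d,'g',[180,205,220,235,250])
C=cloud(d,d['hand_eye'])
print(C[[275,285,300,330,360,390,400],318].round(4))
plan(rackpose('g',.088,.0265),-10.8,20)"
```

```text
time: 21.18
tool_pos: [0.5544, -0.0647, 0.1344]
tcp_rot: [-1.58, -0.125, -0.419]
wrist_force: [0.9, 0.5, -1.7]
width: 0.694
180 lips z -0.0396 -0.0344 0.0315 0.0371 mid -1.2 x,y [-0.041  0.08 ]
205 lips z -0.0399 -0.0343 0.0316 0.0374 mid -1.3 x,y [-0.025  0.081]
220 lips z -0.0398 -0.0344 0.0318 0.0371 mid -1.4 x,y [-0.014  0.081]
235 lips z -0.0394 -0.0206 0.0203 0.0369 mid -1.3 x,y [-0.004  0.079]
250 lips z -0.0395 -0.0382 0.0368 0.0497 mid 5.1 x,y [0.007 0.081]
[[-0.0321 -0.0437 -0.0008]
 [-0.0285 -0.0435 -0.0008]
 [-0.0224 -0.0422 -0.0008]
 [-0.0111 -0.0422 -0.0008]
 [ 0.0018 -0.0412 -0.0009]
 [ 0.0145 -0.0416 -0.0009]
 [ 0.0187 -0.0418 -0.0009]]
t 21.23 pos [ 0.5548 -0.0642  0.135 ] F [ 0.3 -0.1 -1.7] w 0.693
total shift(tool) [ 0.0009  0.0641 -0.0011] rot [-0.002  0.001 -0.001] -> n 2 row [ 0.0004  0.0321 -0.0005] [-0.0008  0.0003 -0.0007]
[[0.566, -0.067, 0.105], [0.577, -0.069, 0.075]]
```

View pics/w19.png

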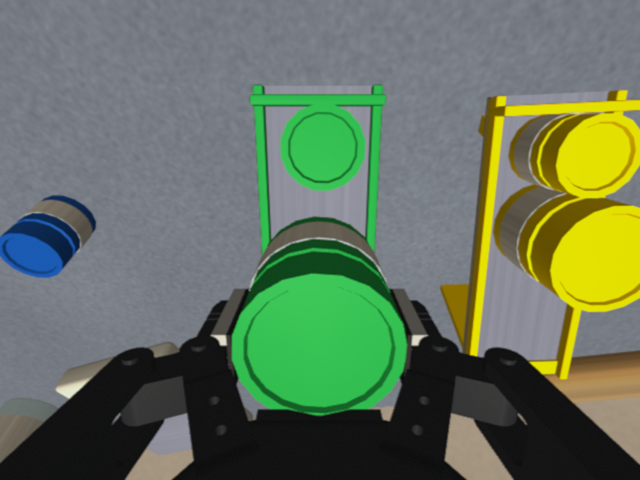

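```bash
python3 -m handwheel '[[0,0.027,-0.0005,0,0,0,0],[0,0.027,0,0,0,0,0],[0,0,0,0,0,0,0],[0,0,0,0,0,0,0]]' ; python3 -c "
from h import *
W,d=wmeas('w20')
lane(d,'g',[180,205,220,235,250])
plan(rackpose('g',.088,.0265),-10.8,20)"
```

```text
time: 21.72
tool_pos: [0.5746, -0.068, 0.0867]
tcp_rot: [-1.58, -0.131, -0.422]
wrist_force: [-0.4, -0.4, -1.3]
width: 0.69
180 lips z -0.0401 -0.0347 0.0312 0.0369 mid -1.6 x,y [-0.05   0.029]
205 lips z -0.0406 -0.0347 0.0311 0.0368 mid -1.9 x,y [-0.037  0.03 ]
220 lips z -0.0403 -0.0349 0.0312 0.0364 mid -2.0 x,y [-0.03   0.028]
235 lips z -0.0407 -0.0205 0.0202 0.0367 mid -2.0 x,y [-0.021  0.029]
250 lips z -0.0408 -0.0347 0.0311 0.0366 mid -2.1 x,y [-0.013  0.03 ]
t 21.77 pos [ 0.5751 -0.0682  0.0873] F [-0.  -0.9 -1.2] w 0.695
total shift(tool) [-0.0024  0.0123 -0.0009] rot [-0.002  0.001  0.004] -> n 1 row [-0.0024  0.0123 -0.0009] [-0.0019  0.0014  0.0041]
[[0.577, -0.069, 0.075]]
```

View pics/w20.png

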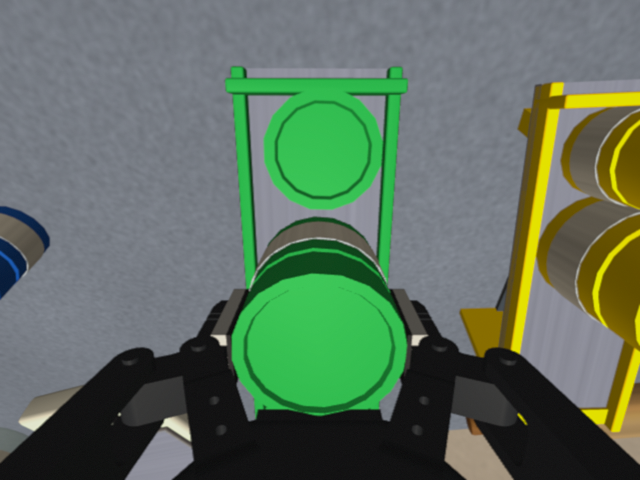

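```bash
python3 -m handwheel '[[-0.001,0.006,-0.0012,0,0,0.003,0],[0,0.004,0,0,0,0,0],[0,0,0,0,0,0,0],[0,0,0,0,0,0,0]]' ; python3 -c "
from h import *
W,d=wmeas('w21')
lane(d,'g',[180,205,220,235,250])"
```

```text
time: 22.28
tool_pos: [0.5769, -0.0705, 0.0765]
tcp_rot: [-1.58, -0.128, -0.421]
wrist_force: [-0.0, 0.1, -2.9]
width: 0.693
180 lips z -0.038 -0.0326 0.0331 0.0388 mid 0.4 x,y [-0.052  0.018]
205 lips z -0.038 -0.0327 0.0334 0.0388 mid 0.4 x,y [-0.04   0.018]
220 lips z -0.038 -0.0327 0.0333 0.039 mid 0.5 x,y [-0.033  0.018]
235 lips z -0.0383 -0.0205 0.0204 0.0389 mid 0.3 x,y [-0.025  0.019]
250 lips z -0.0383 -0.0329 0.0332 0.039 mid 0.4 x,y [-0.017  0.019]
```

```bash
python3 -m handwheel '[[0,0,0,0,0,0,1],[0,0,0,0,0,0,1],[0,0,0,0,0,0,1],[0,0,0,0,0,0,1]]' ; python3 -c "
from h import *
W,d=wmeas('w22')"
```

```text
time: 22.82
tool_pos: [0.5771, -0.0704, 0.0767]
tcp_rot: [-1.58, -0.128, -0.421]
wrist_force: [-0.7, 1.0, -0.0]
width: 1.0
```

View pics/w22.png

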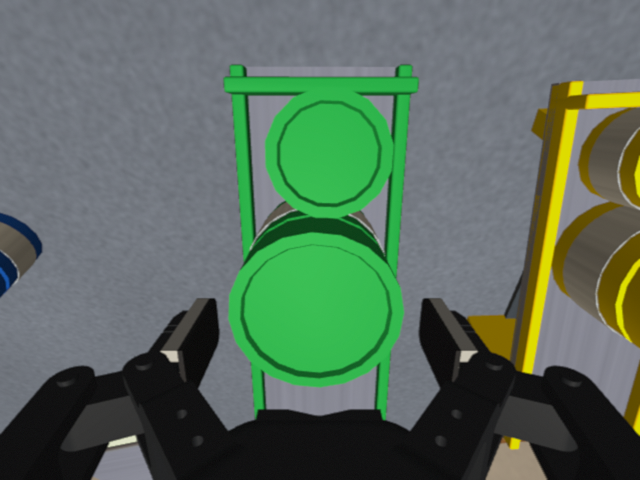

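The large green pot is behind the small one (lids at (329,153) and (317,308)). I'll retreat toward the robot and check everything from the fixed cameras.

```bash
python3 -m handwheel '[[0,-0.06,0,0,0,0,1],[0,-0.06,0,0,0,0,1],[0,-0.06,0,0,0,0,1],[-0.05,0,0,0,0,0,1],[-0.05,0,0,0,0,0,1],[0,0,0,0,0,0,1],[0,0,0,0,0,0,1]]'
python3 - <<'E'
from h import *
from workcell import optics
T={n:optics.read_camera(n) for n in("scene","top")}
s=T["scene"]
cv2.imwrite("pics/fin_s.png",cv2.resize(s["image"][180:370,140:500,::-1],None,fx=2.2,fy=2.2,interpolation=cv2.INTER_CUBIC))
cv2.imwrite("pics/fin_t.png",T["top"]["image"][:,:,::-1])
a=np.radians(20)
for n in T:
    W=cloud(T[n])
    for c in "yg":
        o,yaw=RACK[c];w=np.radians(yaw);ux=np.array([np.cos(w),np.sin(w)]);uy=np.array([-ux[1],ux[0]])
        X=(W[...,:2]-o)@ux+.1;Y=(W[...,:2]-o)@uy;Z=W[...,2]-.02
        S=X*np.cos(a)+Z*np.sin(a);H=-X*np.sin(a)+Z*np.cos(a)
        for nm,s0,s1,h in(("small",-.005,.046,.05),("large",.035,.12,.066)):
            k=(S>s0)&(S<s1)&(abs(H-h)<.006)&(abs(Y)<.04)
            if k.sum()>20:
                (x,y),r=cv2.minEnclosingCircle(np.c_[S[k],Y[k]].astype(np.float32)*1000)
                A=np.c_[S[k],Y[k],np.ones(k.sum())];f=np.linalg.lstsq(A,H[k],rcond=None)[0]
                print(n,c,nm,"s,y",round(x,1),round(y,1),"r",round(r,1),"h",(np.median(H[k])*1000).round(1),"tilt",np.degrees(f[:2]).round(1),k.sum())
E
```

```text
time: 23.75
tool_pos: [0.4249, -0.0417, 0.2124]
tcp_rot: [-1.58, -0.13, -0.422]
wrist_force: [0.5, -0.4, 0.5]
width: 1.001
scene y large s,y 73.2 0.5 r 33.0 h 63.9 tilt [-1.2 -0.1] 403
scene g small s,y 18.3 14.5 r 18.2 h 48.7 tilt [-3.7  0.9] 32
scene g large s,y 74.7 -1.6 r 31.9 h 64.0 tilt [-1.5 -0.3] 365
top y small s,y 22.6 -2.5 r 22.0 h 47.8 tilt [-0.7 -0.6] 325
top y large s,y 75.0 1.2 r 30.0 h 63.4 tilt [0.1 0.3] 670
top g small s,y 23.1 2.1 r 22.3 h 47.5 tilt [0.1 0.3] 314
top g large s,y 74.9 -2.9 r 30.5 h 63.4 tilt [0.3 0.4] 656
```

View pics/fin_s.png

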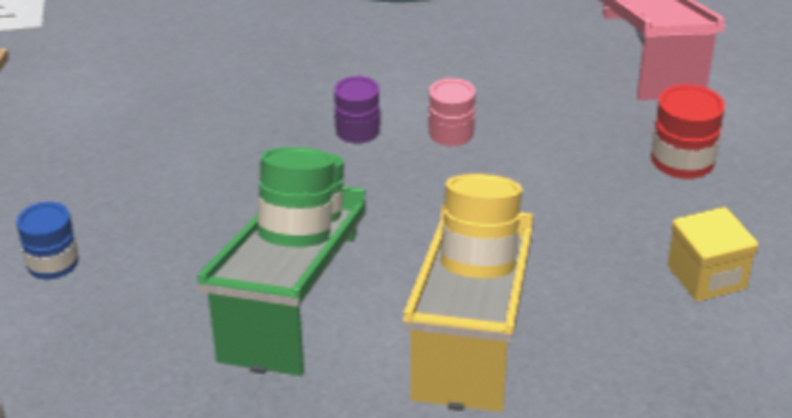

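View pics/fin_t.png

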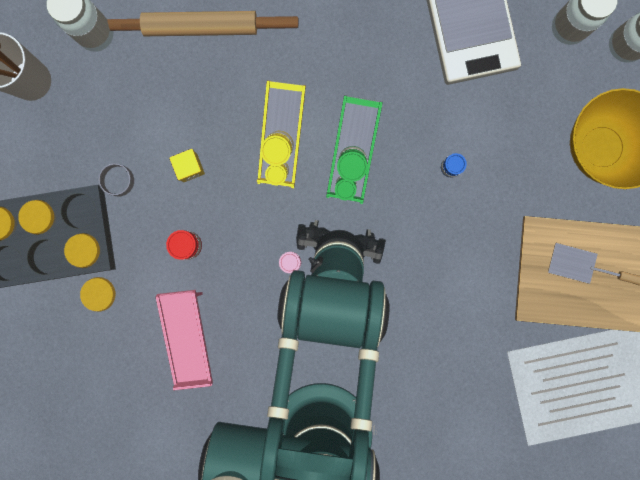

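All four pots sit as intended. The measured positions along the slope are 22.6/75.0 and 23.1/74.9 mm, where 22 and 74 mm is ideal, with tilts under 1°. The other objects haven't moved and the arm is clear, so I'm handing in.

```bash
python3 -c "
from workcell import workorder
print(workorder.finish_job())"
```

```text
the job is handed in; nothing more can be done
None
```

I put the yellow pots in the yellow rack and the green pots in the green rack, small pot first and then the large one. Each was let go about 2 mm above the lane and slid down. I handed the job in at about 24 s.

**Final checks, top camera:** distances are from the stop to the pot's centre, measured along the slope. All four are within the roughly 2 mm calibration and stand within 1° of square to the lane floor.

| Pot | Measured (mm) | Expected (mm) |
|---|---|---|
| Yellow small | 22.6 | 22 |
| Yellow large | 75.0 | 74 |
| Green small | 23.1 | 22 |
| Green large | 74.9 | 74 |

**Other objects:** the red pot, blue pot and square tin look unmoved in the top view, and the arm was clear of everything. The highest wrist force I read was about 8 N, briefly while gripping.

**Checks that failed or disagreed:**
- **Small pots in the scene view:** the large pots hide them, so it gave no reading for the yellow one and a meaningless partial reading for the green one. Their final positions rest on the top camera, plus the wrist pictures taken at each release.
- **Lid heights:** both fixed cameras read them 1–3 mm low. The wrist camera read 50 and 66 mm, which matches the sizes given.

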